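# Find the full label-roll carton by feel and slide it up to the pick-up rail

### The job

Three identical closed cartons stand in a row on the desk mat; only one still holds a full roll of labels, so it is much heavier than the two empties. Feel which one it is by nudging them, then gently slide the full one forward until it stands flat against the front of the aluminium pick-up rail. Leave the empties standing where they are (a nudge of up to 3 cm does not matter) and leave the bottle, calculator and pen cup alone.

Things in the scene. Friction and masses are not known exactly. Their poses are not given: they have to be found in the camera images.
- rail: straight aluminium bar fixed to the desk on the far side of the cartons, 500 mm long (its y), 20 mm thick (its x), 45 mm high. Origin: centre of its underside; x points away from the robot, so its front face, the stop, lies 10 mm from the origin toward the robot (its -x). A carton pushed home against it has its origin 60 mm from the rail's origin along the rail's -x
- carton_a: left-hand one (largest y) of three like closed brown cardboard cartons, white tape over the top, 100 x 100 mm and 70 high, too wide to grasp, in a row 65 to 100 mm short of the rail. Origin: centre of underside; x away from the robot, turned up to 0.25 rad from the rail's x. Any one of the three is full (0.6 to 0.95 kg), two are empty (0.13 kg). Pushed slowly and level, the full one slides at 3.5 to 8 N, an empty at 1 to 2 N
- carton_b: middle one of three like closed brown cardboard cartons, white tape over the top, 100 x 100 mm and 70 high, too wide to grasp, in a row 65 to 100 mm short of the rail. Origin: centre of underside; x away from the robot, turned up to 0.25 rad from the rail's x. Any one of the three is full (0.6 to 0.95 kg), two are empty (0.13 kg). Pushed slowly and level, the full one slides at 3.5 to 8 N, an empty at 1 to 2 N
- carton_c: right-hand one (smallest y) of three like closed brown cardboard cartons, white tape over the top, 100 x 100 mm and 70 high, too wide to grasp, in a row 65 to 100 mm short of the rail. Origin: centre of underside; x away from the robot, turned up to 0.25 rad from the rail's x. Any one of the three is full (0.6 to 0.95 kg), two are empty (0.13 kg). Pushed slowly and level, the full one slides at 3.5 to 8 N, an empty at 1 to 2 N
- mat: thin flat grey desk mat fixed to the green desk top, 360 x 670 mm, 2 mm thick, under the cartons and the rail. Origin: centre of its underside, on the desk
- bottle: upright water bottle, 64 mm across, 200 mm high, bystander to the left of the cartons. Origin: centre of its underside
- calculator: white desk calculator lying flat, 150 x 105 x 20 mm, bystander to the right of the cartons. Origin: centre of its underside
- pen_cup: black empty pen cup, 76 mm across, 100 mm high, bystander to the right, near the rail's end. Origin: centre of its underside
Things that resemble listed ones, but are neither listed nor needed, are in the scene too. Leave any blue look-alike of the carton_a alone. Leave any green look-alike of the carton_c alone.

How it is judged:
By the outcome, as a careful person would: the job done as asked, in the order asked, and still so for the second after the job is handed in, with the robot touching nothing.
It also fails if it takes over 54 s, if anything falls off the work surface, if the arm or the gripper's body presses on something with over 40 N, if the wrist force passes 120 N, or if a joint passes its speed limit or range.

### The arm

A 6-joint arm with a two-finger parallel gripper is mounted at the origin on the work surface. World frame = base frame: x ahead of the robot, y to its left, z up, the work surface at z = 0. Lengths are in m, angles in rad, forces in N, time in s.
With the tool pointing down it reaches from about 0.375 to 0.9 m from the base axis. Payload 3.1 kg.
Tool frame: the origin (TCP) lies midway between the tips of the shut fingers; the grasp point (between the pads) lies 19 mm behind it; z points along the fingers, y is the line along which they close (so a half turn about z gives the same grasp; the last joint's range is limited). The gripper opens to 85 mm and grips with 20 to 120 N. Pads are 22 mm wide; open, the fingers measure 114 mm over their backs; the gripper's body (76 mm by 85 mm) begins 54 mm behind the grasp point. The pads swing forward as they close: fully open they stand 13 mm farther back than shut.
Start: joints at [0.949, 0.527, 1.433, -0, 1.181, -0.178], TCP at [0.268, 0.564, 0.231] pointing down, gripper open.
Joint ranges: [-3.08, 3.08], [-0.75, 2.2], [0.22, 2.44], [-1.43, 4.57], [0, 2.65], [-2.85, 2.85]. Speed limits (rad/s): [2.79, 2.79, 3.14, 3.14, 3.14, 3.14].

### API

Orientations are given as a unit quaternion [x, y, z, w].
In Python, from station import manip gives the robot as it stands. The module is installed in compiled form; this text tells all that it offers.
- The arm moves only by the tool apply_moves, never from a script. Its arguments are lists of equal length, an entry for each row: "claw": the gripper's target within -1 to 1 (fully open at 1, half-way at 0, shut at -1); "travel": the shift along the tool's x, y, z scaled (see below), a list of three; "turn": the turn, a rotation vector about the tool's x, y, z scaled (see below), a list of three. In form: {"claw": [claw, ...], "travel": [[dx, dy, dz], ...], "turn": [[rx, ry, rz], ...]}. A call has 1 to 5 rows; each row is the pose to reach, as a shift and turn from the pose commanded when the call began, along the tool's axes at that moment, turning the shorter way round; what a row does not reach only later rows make up. The controller multiplies each number of a shift by 800 mm and each number of a turn by 180 degrees. A row lasts 1/12 s, in which the tool goes at most 41.7 mm and 7.16 degrees, less where a joint would pass 70% of its speed; a pose out of reach is approached as far as the arm can. A call with a number of a shift or a turn outside -1 to 1 is refused whole. A call with a gripper value outside its range is refused whole. The fingers move at their own pace and stop on an object; "newtons" is the grip in N (left out, the last holds). Time passes only in rows, so rows that repeat a pose let the fingers close. It gives the time, the measured TCP pose, the force, the opening and the grip force at its end, in the units of the state.
- manip.sense(): the state, without advancing time (a new reading comes with each control period).
- manip.snapshot(name): name is "side" or "top"; returns a dict with "pixels" (420x560x3 uint8, red, green, blue), "depth" (420x560 float32, m along the optical axis (not along the pixel's ray), 0 where there is no reading), "intrinsics" (3x3 intrinsics, pixels), "k1" (the pictures are not rectified: a ray, as slopes to the right and down, at radius r is drawn at 1 + k1 r^2 times it, then the intrinsics apply), "R" (3x3) and "t" (3): a world point X has camera coordinates R X + t. Camera axes: x right, y down, z forward; pixel columns grow to the right and rows downward; lengths in m; the calibration is good to about 2 mm. A picture is of the moment at which its call begins.
- manip.sign_off(): hands the job in; it is judged then, once.
The state is a dict: "t": time; "q": joint angles; "qd": joint speeds; "tau": joint torques, N m; "tcp_pos": TCP position; "tool_rot": TCP orientation; "force": force on the tool from outside, world axes, zero at the start; "ft_torque": the same for the moment, N m; "finger_gap": opening from 0.0 (shut) to 1.0 (fully open); "gripper_force": force on a finger pad.
Only numpy, scipy, OpenCV 4.12 (cv2) and the standard library are available. Lean on these libraries where they do the work, as an engineer would, in place of code of your own. Each camera call takes 0.05 s, during which the arm holds its last target. There are 200 camera calls.

## Working session

There is one attempt and no reset: what is moved stays moved. The work goes in short steps, Python scripts to look and compute and a tool call to move; the robot and the scene stay as the last step left them, time stands still between calls to the robot, and variables do not carry over. Pictures are saved under pics/ and viewed, at most 10 in all, crops included, and the job is handed in when it is done.

Besides the shell and the picture viewer there is one more tool, called after "Call:" as name(argument=value, ...) on one line, values as JSON. apply_moves: Moves the arm, as the interface text tells. Shifts and turns lie within -1 to 1; 1 stands for 800 mm of shift or 180 degrees of turn. Its arguments: {"type":"object","properties":{"claw":{"type":"array","items":{"type":"number"}},"travel":{"type":"array","items":{"type":"array","items":{"type":"number"}}},"turn":{"type":"array","items":{"type":"array","items":{"type":"number"}}},"newtons":{"type":"number"}},"required":["claw","travel","turn"]}

```bash
mkdir -p pics; cat > h.py <<'E'
import numpy as np, cv2
from station import manip
def cloud(s):
    K=s["intrinsics"];h,w=s["depth"].shape
    u,v=np.meshgrid(np.arange(w),np.arange(h))
    p=np.stack([u,v],-1).reshape(-1,1,2).astype(np.float64)
    # k1 model: distorted = (1+k1 r^2) * undistorted
    n=cv2.undistortPoints(p,np.array(K,float),np.array([s["k1"],0,0,0.])).reshape(h,w,2)
    d=s["depth"].astype(float)
    c=np.dstack([n[...,0]*d,n[...,1]*d,d])
    return (c-np.array(s["t"]))@np.array(s["R"])
E
python3 - <<'E'
from h import *
for n in("top","side"):
    s=manip.snapshot(n);cv2.imwrite(f"pics/{n}0.png",s["pixels"][...,::-1]);np.savez(f"{n}0.npz",**s)
print(manip.sense())
E
```

```text
{'t': 0.1, 'q': array([ 9.48465679e-01,  5.28334624e-01,  1.43379921e+00, -3.49398308e-05,
        1.18143631e+00, -1.78506549e-01]), 'qd': array([ 0.00095909, -0.00097621, -0.00342503,  0.00057373,  0.00066522,
        0.00044597]), 'tau': array([ 2.69422526e-04, -4.43306172e+01, -1.78586662e+01, -2.26282750e-04,
        3.88199420e-03, -8.34344604e-06]), 'tcp_pos': array([0.26796351, 0.56390377, 0.23044723]), 'tool_rot': array([ 2.20088595e-01,  9.75479386e-01, -9.16830444e-04, -3.70538669e-04]), 'force': array([ 0.07800875, -0.31824645, -0.4060441 ]), 'ft_torque': array([-6.66748952e-05,  3.34546301e-02, -1.60771002e-02]), 'gripper_force': 0.0, 'finger_gap': 1.0009822377749815}
```

View pics/top0.png

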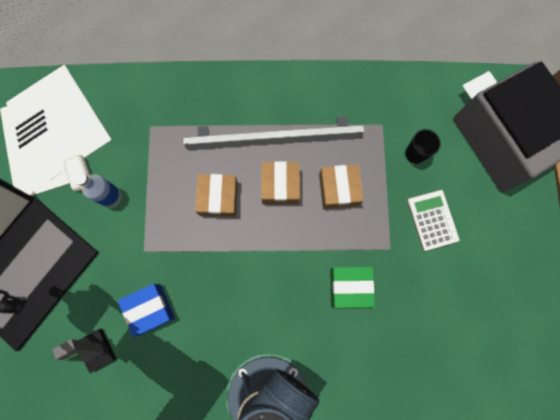

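View pics/side0.png

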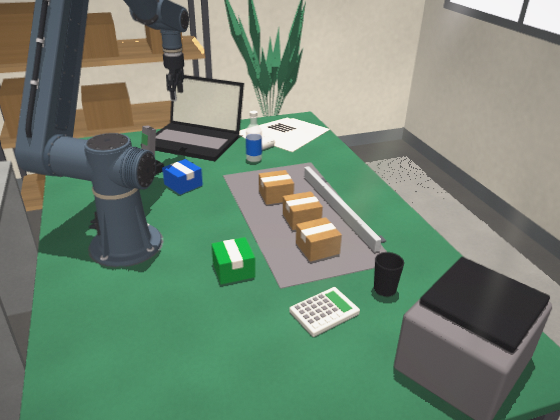

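The top view shows the three brown cartons on the grey mat: a at about (216,194), b (281,182) and c (342,186). The rail runs from (185,142) to (363,129). The look-alikes are the blue box (145,310) and the green box (354,288), both off the mat, so I'm using the brown ones. Next I'll measure them and check a crop.

```bash
cat >> h.py <<'E'
def boxes(s):
    P=cloud(s);hsv=cv2.cvtColor(s["pixels"],cv2.COLOR_RGB2HSV)
    z=P[...,2];out=[]
    m=((z>.055)&(z<.09)&(P[...,0]>.3)&(P[...,0]<.8)&(abs(P[...,1])<.4)&(s["depth"]>0)).astype(np.uint8)
    n,l,st,_=cv2.connectedComponentsWithStats(m)
    for i in range(1,n):
        if st[i,4]<300: continue
        q=P[l==i][:,:2].astype(np.float32)
        (c,sz,a)=cv2.minAreaRect(q); a=(a+45)%90-45
        out.append((c[1],c[0],a,sz,st[i,4],np.median(z[l==i])))
    return sorted(out)[::-1]
def rail(s):
    P=cloud(s);z=P[...,2]
    m=(z>.037)&(z<.055)&(P[...,0]>.6)&(P[...,0]<.95)&(abs(P[...,1])<.36)
    m=cv2.morphologyEx(m.astype(np.uint8),cv2.MORPH_OPEN,np.ones((2,2)))
    n,l,st,_=cv2.connectedComponentsWithStats(m);i=1+st[1:,4].argmax()
    return cv2.minAreaRect(P[l==i][:,:2].astype(np.float32)),P[l==i].mean(0)
E
python3 - <<'E'
from h import *
s=dict(np.load("top0.npz"))
print("t cam",-s["R"].T@s["t"])
for b in boxes(s): print("y %.3f x %.3f ang %.1f"%b[:3],*b[3:])
print(rail(s))
cv2.imwrite("pics/crop.png",cv2.resize(s["pixels"][110:260,140:400,::-1],None,fx=3,fy=3))
E
```

```text
t cam [ 0.26834841 -0.01767517  1.16668451]
y 0.133 x 0.525 ang -2.2 (0.10167378932237625, 0.09894698858261108) 1481 0.07237006321997695
y -0.038 x 0.558 ang -0.4 (0.09781301766633987, 0.0996328592300415) 1424 0.07248240432839165
y -0.199 x 0.547 ang 4.9 (0.0998152568936348, 0.0991654023528099) 1419 0.07208781302699668
y -0.217 x 0.315 ang -0.9 (0.10113031417131424, 0.028033310547471046) 481 0.07048420157533412
(((0.49047622084617615, -0.04768303036689758), (0.43671953678131104, 0.5105615854263306), 5.352762699127197), array([ 0.68827547, -0.02092498,  0.04904042]))
```

View pics/crop.png

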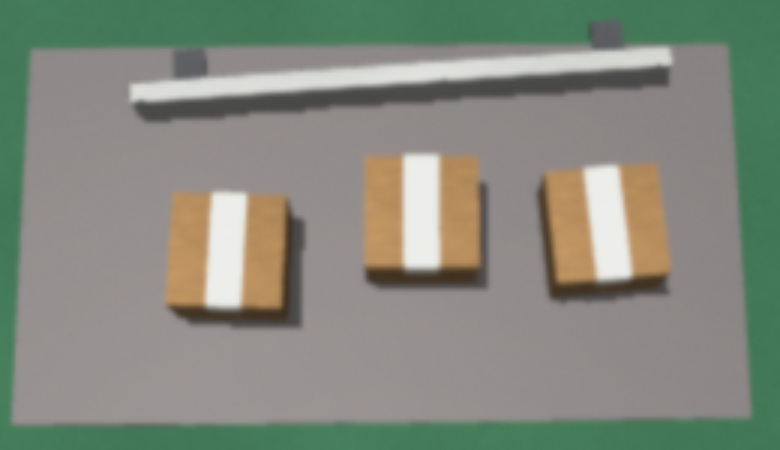

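The crop shows three brown cartons with white tape on the mat, matching the description, with the rail tilted slightly beyond them. Next I'll fit the rail.

```bash
cat > r.py <<'E'
from h import *
s=dict(np.load("top0.npz"));P=cloud(s);z=P[...,2];g=s["pixels"].min(-1)
m=(z>.037)&(z<.055)&(P[...,0]>.63)&(P[...,0]<.8)&(abs(P[...,1])<.33)&(g>120)
q=P[m];print(len(q))
vx,vy,x0,y0=cv2.fitLine(q[:,:2].astype(np.float32),cv2.DIST_HUBER,0,.01,.01).ravel()
print(cv2.minAreaRect(q[:,:2].astype(np.float32)))
yaw=np.arctan2(-vx*np.sign(vy),abs(vy));print("rail",x0,y0,np.degrees(yaw), q[:,1].min(),q[:,1].max(),np.median(q[:,2]))
ax=np.array([np.cos(yaw),np.sin(yaw)])
for b in boxes(s)[:3]:
    d=(np.array([x0-b[1],y0-b[0]])@ax); print(b[:3],"dist to rail ctr",d,"to go",d-.06)
E
python3 r.py
```

```text
1216
((0.6937964558601379, -0.020555078983306885), (0.02173294872045517, 0.49788644909858704), 3.8462374210357666)
rail 0.6935988 -0.019277532 3.7862852 -0.2692144882065507 0.22746993390659703 0.047068394577499104
(0.1330835521221161, 0.5246537327766418, -2.1754074096679688) dist to rail ctr 0.15851514 to go 0.09851514
(-0.03814812749624252, 0.5576643943786621, -0.3563079833984375) dist to rail ctr 0.13688383 to go 0.07688382
(-0.1989317536354065, 0.5465700626373291, 4.893426895141602) dist to rail ctr 0.1585713 to go 0.0985713
```

```bash
cat >> h.py <<'E'
from scipy.spatial.transform import Rotation as Ro
def go(target,yaw=None):
    s=manip.sense();R=Ro.from_quat(s["tool_rot"]);d=np.array(target)-s["tcp_pos"]
    v=R.inv().apply(d)/.8
    print("t",round(s["t"],2),"tcp",s["tcp_pos"].round(4),"travel",v.round(4),"rows",round(np.linalg.norm(d)/.0417,1))
    if yaw is not None:
        a=np.radians(yaw) # tool y at yaw+90, z down
        Rt=np.column_stack([[-np.cos(a),-np.sin(a),0],[-np.sin(a),np.cos(a),0],[0,0,-1]])
        print("turn",((R.inv()*Ro.from_matrix(Rt)).as_rotvec()/np.pi).round(4))
    print("toolx",R.apply([1,0,0]).round(3),"F",s["force"].round(2))
E
python3 -c "
from h import *
go([.434,.127,.20],3.8)"
```

```text
t 0.1 tcp [0.268  0.5639 0.2304] travel [-0.422  -0.404   0.0387] rows 11.2
turn [-0.0006 -0.0003 -0.1624]
toolx [-0.903  0.429  0.   ] F [ 0.08 -0.32 -0.41]
```

Call:
apply_moves(claw=[0,0,0,0,0], travel=[[-0.422,-0.404,0.039],[-0.422,-0.404,0.039],[-0.422,-0.404,0.039],[-0.422,-0.404,0.039],[-0.422,-0.404,0.039]], turn=[[0,0,-0.162],[0,0,-0.162],[0,0,-0.162],[0,0,-0.162],[0,0,-0.162]])

```text
t: 0.52
tcp_pos: [0.34, 0.3752, 0.2176]
tool_rot: [-0.035, 0.999, -0.0, -0.0]
force: [1.6, -0.2, 0.9]
finger_gap: 0.498
gripper_force: 0.0
```

```bash
python3 -c "
from h import *
go([.434,.127,.20],3.8)"
```

```text
t 0.52 tcp [0.34   0.3752 0.2176] travel [-0.0953 -0.3178  0.0219] rows 6.4
turn [-0.     -0.0001  0.0014]
toolx [-0.997 -0.071  0.   ] F [ 1.62 -0.23  0.93]
```

Call:
apply_moves(claw=[0,0,0,0,0], travel=[[-0.095,-0.318,0.022],[-0.095,-0.318,0.022],[-0.095,-0.318,0.022],[-0.095,-0.318,0.022],[-0.095,-0.318,0.022]], turn=[[0,0,0],[0,0,0],[0,0,0],[0,0,0],[0,0,0]])

```text
t: 0.93
tcp_pos: [0.4124, 0.1799, 0.2039]
tool_rot: [-0.033, 0.999, 0.0, -0.0]
force: [0.2, 0.2, 0.2]
finger_gap: 0.499
gripper_force: 0.0
```

```bash
python3 -c "
from h import *
go([.434,.127,.03],3.8)"
```

```text
t 0.93 tcp [0.4124 0.1799 0.2039] travel [-0.0227 -0.0677  0.2174] rows 4.4
turn [ 0.     -0.0001 -0.0003]
toolx [-0.998 -0.065  0.   ] F [0.21 0.16 0.16]
```

Call:
apply_moves(claw=[0,0,0,0,0], travel=[[-0.023,-0.068,0.05],[-0.023,-0.068,0.22],[-0.023,-0.068,0.22],[-0.023,-0.068,0.22],[-0.023,-0.068,0.22]], turn=[[0,0,0],[0,0,0],[0,0,0],[0,0,0],[0,0,0]])

```text
t: 1.35
tcp_pos: [0.4335, 0.1277, 0.0254]
tool_rot: [-0.032, 0.999, -0.0, -0.001]
force: [-0.2, 0.3, 0.1]
finger_gap: 0.5
gripper_force: 0.0
```

```bash
python3 -c "
from h import *
go([.458,.1285,.025],3.8)"
```

```text
t 1.35 tcp [0.4335 0.1277 0.0254] travel [-0.0306 -0.0009  0.0005] rows 0.6
turn [ 0.     -0.0008 -0.0008]
toolx [-0.998 -0.064  0.002] F [-0.22  0.31  0.12]
```

Call:
apply_moves(claw=[0,0,0,0,0], travel=[[-0.015,0,0],[-0.025,0,0],[-0.028,0,0],[-0.03,0,0],[-0.032,0,0]], turn=[[0,0,0],[0,0,0],[0,0,0],[0,0,0],[0,0,0]])

```text
t: 1.77
tcp_pos: [0.4602, 0.1306, 0.0291]
tool_rot: [-0.033, 0.999, 0.0, 0.001]
force: [-0.8, -0.5, 1.0]
finger_gap: 0.501
gripper_force: 0.0
```

Call:
apply_moves(claw=[0,0,0,0,0], travel=[[-0.002,0,0],[-0.004,0,0],[-0.006,0,0],[-0.008,0,0],[-0.01,0,0]], turn=[[0,0,0],[0,0,0],[0,0,0],[0,0,0],[0,0,0]])

```text
t: 2.18
tcp_pos: [0.4677, 0.1309, 0.0284]
tool_rot: [-0.033, 0.999, -0.0, -0.0]
force: [-1.8, -0.6, 0.7]
finger_gap: 0.498
gripper_force: 0.0
```

Call:
apply_moves(claw=[0,0,0,0,0], travel=[[-0.002,0,0],[-0.004,0,0],[-0.006,0,0],[-0.008,0,0],[-0.01,0,0]], turn=[[0,0,0],[0,0,0],[0,0,0],[0,0,0],[0,0,0]])

```text
t: 2.6
tcp_pos: [0.4756, 0.1313, 0.0281]
tool_rot: [-0.033, 0.999, -0.0, -0.0]
force: [-2.0, -0.6, 2.6]
finger_gap: 0.498
gripper_force: 0.0
```

```bash
python3 - <<'E'
from h import *
s=manip.snapshot("top");cv2.imwrite("pics/top1.png",cv2.resize(s["pixels"][110:260,140:400,::-1],None,fx=3,fy=3))
for b in boxes(s):print(b)
for i in range(6):
    manip.snapshot("top");print(manip.sense()["force"].round(2))
E
```

```text
(-0.038140155375003815, 0.5579779148101807, -0.4077606201171875, (0.097811758518219, 0.10008565336465836), np.int32(1424), np.float64(0.07242429849307958))
(-0.19918552041053772, 0.5461810827255249, 4.53943395614624, (0.09912347793579102, 0.09924543648958206), np.int32(1420), np.float64(0.07207575826269585))
(-0.21721360087394714, 0.3154425323009491, -0.9381484985351562, (0.1012943908572197, 0.02808423712849617), np.int32(478), np.float64(0.07033732976222407))
[-0.67  0.13  1.47]
[ 0.   -0.63  2.14]
[-0.59 -0.12  0.86]
[-1.    0.25  1.16]
[-0.16 -1.1   1.6 ]
[-0.19 -0.96  0.21]
```

View pics/top1.png

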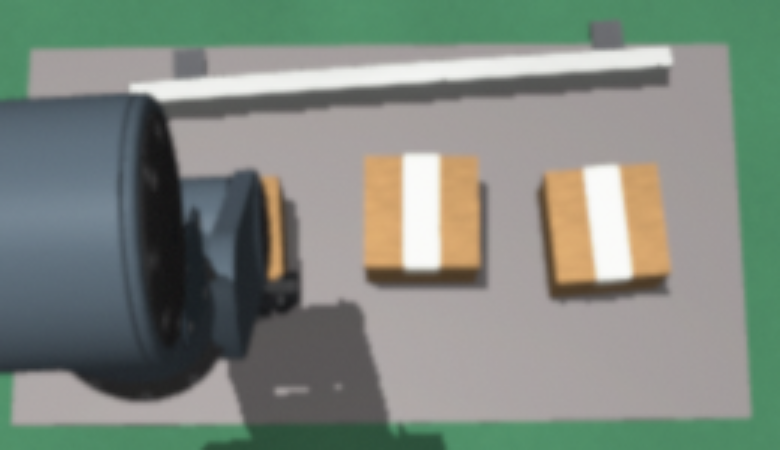

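The crop shows carton a moved about 1 cm (its lower edge rose from row 305 to about 278) while b and c are unchanged. The force was only about 1–2 N, so a is empty. Next is b.

Call:
apply_moves(claw=[0,0,0,0,0], travel=[[0.045,0,0.003],[0.045,-0.05,0.003],[0.045,-0.1,0.003],[0.04,-0.15,0.003],[0.04,-0.2,0.003]], turn=[[0,0,0],[0,0,0],[0,0,0],[0,0,0],[0,0,0]])

```text
t: 3.37
tcp_pos: [0.4554, -0.032, 0.0257]
tool_rot: [-0.033, 0.999, -0.0, 0.001]
force: [0.9, -0.8, 0.7]
finger_gap: 0.504
gripper_force: 0.0
```

```bash
python3 -c "
from h import *
go([.480,-.043,.026],3.8)"
```

```text
t 3.37 tcp [ 0.4554 -0.032   0.0257] travel [-0.0298 -0.0158 -0.0003] rows 0.6
turn [-0.0002  0.0007  0.0001]
toolx [-0.998 -0.067 -0.002] F [ 0.89 -0.85  0.7 ]
```

Call:
apply_moves(claw=[0,0,0,0,0], travel=[[0,-0.012,0],[-0.015,-0.012,0],[-0.028,-0.012,0],[-0.035,-0.012,0],[-0.04,-0.012,0]], turn=[[0,0,0],[0,0,0],[0,0,0],[0,0,0],[0,0,0]])

```text
t: 3.78
tcp_pos: [0.4877, -0.0378, 0.0257]
tool_rot: [-0.033, 0.999, -0.0, 0.0]
force: [0.4, 0.2, 0.4]
finger_gap: 0.498
gripper_force: 0.0
```

Call:
apply_moves(claw=[0,0,0,0,0], travel=[[-0.002,0,0],[-0.004,0,0],[-0.006,0,0],[-0.008,0,0],[-0.01,0,0]], turn=[[0,0,0],[0,0,0],[0,0,0],[0,0,0],[0,0,0]])

```text
t: 4.2
tcp_pos: [0.4941, -0.037, 0.0256]
tool_rot: [-0.033, 0.999, 0.0, -0.001]
force: [-0.9, 0.1, 1.3]
finger_gap: 0.499
gripper_force: 0.0
```

Call:
apply_moves(claw=[0,0,0,0,0], travel=[[-0.002,0,0],[-0.004,0,0],[-0.006,0,0],[-0.008,0,0],[-0.01,0,0]], turn=[[0,0,0],[0,0,0],[0,0,0],[0,0,0],[0,0,0]])

```text
t: 4.62
tcp_pos: [0.5029, -0.0369, 0.0257]
tool_rot: [-0.033, 0.999, 0.0, -0.0]
force: [-0.1, 0.2, -0.4]
finger_gap: 0.498
gripper_force: 0.0
```

Call:
apply_moves(claw=[0,0,0,0,0], travel=[[-0.002,0,0],[-0.004,0,0],[-0.006,0,0],[-0.008,0,0],[-0.01,0,0]], turn=[[0,0,0],[0,0,0],[0,0,0],[0,0,0],[0,0,0]])

```text
t: 5.03
tcp_pos: [0.5108, -0.0363, 0.0257]
tool_rot: [-0.033, 0.999, 0.0, -0.0]
force: [-0.3, -0.4, -0.0]
finger_gap: 0.499
gripper_force: 0.0
```

```bash
python3 - <<'E'
from h import *
s=manip.snapshot("top");cv2.imwrite("pics/top2.png",cv2.resize(s["pixels"][110:260,140:400,::-1],None,fx=3,fy=3))
for b in boxes(s):print(b)
for i in range(4):
    manip.snapshot("top");print(manip.sense()["force"].round(2))
E
```

```text
(-0.19935236871242523, 0.5466153621673584, 4.8639607429504395, (0.0992545410990715, 0.10005777329206467), np.int32(1409), np.float64(0.07217743402448891))
(-0.21702533960342407, 0.3154590427875519, -0.948272705078125, (0.10067006200551987, 0.02806968055665493), np.int32(481), np.float64(0.07014943551487937))
[-0.02 -0.59  0.41]
[0.26 0.01 0.52]
[ 0.44  0.25 -0.59]
[ 0.29 -0.31 -0.42]
```

View pics/top2.png

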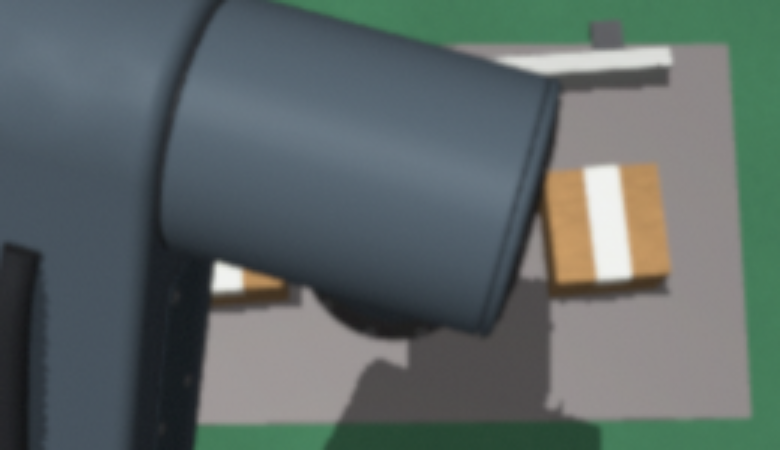

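The arm hides b in this view, and c is unchanged. I'll check b from the side view numerically.

```bash
python3 - <<'E'
from h import *
a=dict(np.load("side0.npz"));s=manip.snapshot("side")
def tops(s):
    P=cloud(s);z=P[...,2];x=P[...,0];y=P[...,1]
    m=((z>.06)&(z<.082)&(x>.42)&(x<.67)&(y>-.28)&(y<.22)).astype(np.uint8)
    n,l,st,_=cv2.connectedComponentsWithStats(m)
    for i in range(1,n):
        if st[i,4]>150:
            q=P[l==i]; print(st[i], q[:,:2].min(0).round(3),q[:,:2].max(0).round(3),cv2.minAreaRect(q[:,:2].astype(np.float32)))
tops(a);print();tops(s)
cv2.imwrite("pics/side1.png",cv2.resize(s["pixels"][150:280,220:400,::-1],None,fx=4,fy=4))
E
```

```text
[259 170  36  21 505] [0.472 0.075] [0.577 0.186] ((0.5249597430229187, 0.13064342737197876), (0.10940244048833847, 0.10493455827236176), 85.75150299072266)
[283 191  40  24 629] [ 0.505 -0.093] [0.609 0.019] ((0.5567116141319275, -0.03627895191311836), (0.11253508925437927, 0.1022108793258667), 89.17367553710938)
[297 217  45  29 798] [ 0.492 -0.256] [ 0.599 -0.145] ((0.5463293790817261, -0.20114323496818542), (0.10419780761003494, 0.10992882400751114), 4.927902698516846)

[262 170  17  20 219] [0.486 0.076] [0.545 0.186] ((0.5025259852409363, 0.13415822386741638), (0.1176222637295723, 0.05392272397875786), 73.40528869628906)
[289 190  39  24 491] [ 0.499 -0.091] [0.628 0.022] ((0.5610822439193726, -0.03545915335416794), (0.1304682493209839, 0.10772041976451874), 4.668849468231201)
[297 217  45  29 799] [ 0.49  -0.256] [ 0.601 -0.145] ((0.5458219051361084, -0.2005479335784912), (0.10462433844804764, 0.10739694535732269), 5.365797996520996)
```

View pics/side1.png

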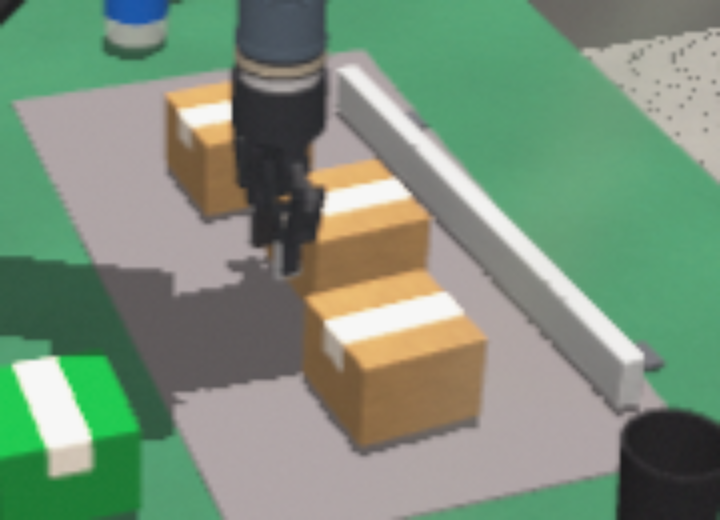

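The side crop shows the fingers (285,260) against carton b, which moved about 1.7 cm at roughly 0.5 N, so b is empty too. Carton c at (390,360) is untouched. I'll nudge c to confirm it is the heavy one.

Call:
apply_moves(claw=[0,0,0,0,0], travel=[[0.045,0,0],[0.08,0,0],[0.08,-0.05,0],[0.08,-0.1,0],[0.075,-0.15,0]], turn=[[0,0,0],[0,0,0],[0,0,0],[0,0,0],[0,0,0]])

```text
t: 5.75
tcp_pos: [0.4573, -0.1603, 0.0257]
tool_rot: [-0.033, 0.999, 0.001, -0.001]
force: [0.4, -0.0, 0.3]
finger_gap: 0.501
gripper_force: 0.0
```

```bash
python3 -c "
from h import *
go([.475,-.204,.026],3.8)"
```

```text
t 5.75 tcp [ 0.4573 -0.1603  0.0257] travel [-0.0184 -0.056  -0.0004] rows 1.1
turn [ 0.0004 -0.0005  0.0001]
toolx [-0.998 -0.067  0.002] F [ 0.43 -0.03  0.34]
```

Call:
apply_moves(claw=[0,0,0,0,0], travel=[[0,-0.053,0],[-0.01,-0.053,0],[-0.018,-0.053,0],[-0.022,-0.053,0],[-0.025,-0.053,0]], turn=[[0,0,0],[0,0,0],[0,0,0],[0,0,0],[0,0,0]])

```text
t: 6.17
tcp_pos: [0.4811, -0.1993, 0.0256]
tool_rot: [-0.033, 0.999, 0.001, -0.001]
force: [-0.2, 0.4, 0.1]
finger_gap: 0.499
gripper_force: 0.0
```

Call:
apply_moves(claw=[0,0,0,0,0], travel=[[-0.003,0,0],[-0.006,0,0],[-0.008,0,0],[-0.01,0,0],[-0.012,0,0]], turn=[[0,0,0],[0,0,0],[0,0,0],[0,0,0],[0,0,0]])

```text
t: 6.58
tcp_pos: [0.4869, -0.1971, 0.0253]
tool_rot: [-0.034, 0.999, 0.002, -0.004]
force: [-8.8, -0.6, 4.5]
finger_gap: 0.498
gripper_force: 0.0
```

Call:
apply_moves(claw=[0,0,0,0,0], travel=[[-0.002,0,0],[-0.004,0,0],[-0.006,0,0],[-0.008,0,0],[-0.01,0,0]], turn=[[0,0,0],[0,0,0],[0,0,0],[0,0,0],[0,0,0]])

```text
t: 7.0
tcp_pos: [0.4948, -0.1965, 0.0252]
tool_rot: [-0.034, 0.999, 0.002, -0.004]
force: [-8.8, -0.8, 3.8]
finger_gap: 0.499
gripper_force: 0.0
```

c takes about 9 N to slide, so it's the full one. I'll push it on gently.

Call:
apply_moves(claw=[0,0,0,0,0], travel=[[-0.005,0,0],[-0.01,0,0],[-0.015,0,0],[-0.02,0,0],[-0.025,0,0]], turn=[[0,0,0],[0,0,0],[0,0,0],[0,0,0],[0,0,0]])

```text
t: 7.42
tcp_pos: [0.515, -0.1953, 0.025]
tool_rot: [-0.034, 0.999, 0.002, -0.004]
force: [-8.0, -0.9, 2.4]
finger_gap: 0.502
gripper_force: 0.0
```

Call:
apply_moves(claw=[0,0,0,0,0], travel=[[-0.005,0,0],[-0.01,0,0],[-0.015,0,0],[-0.02,0,0],[-0.025,0,0]], turn=[[0,0,0],[0,0,0],[0,0,0],[0,0,0],[0,0,0]])

```text
t: 7.83
tcp_pos: [0.5346, -0.194, 0.0251]
tool_rot: [-0.034, 0.999, 0.002, -0.005]
force: [-7.6, -0.6, 3.3]
finger_gap: 0.504
gripper_force: 0.0
```

Call:
apply_moves(claw=[0,0,0,0,0], travel=[[-0.005,0,0],[-0.01,0,0],[-0.015,0,0],[-0.02,0,0],[-0.025,0,0]], turn=[[0,0,0],[0,0,0],[0,0,0],[0,0,0],[0,0,0]])

```text
t: 8.25
tcp_pos: [0.5545, -0.1928, 0.025]
tool_rot: [-0.034, 0.999, 0.002, -0.005]
force: [-7.8, -1.1, 4.2]
finger_gap: 0.497
gripper_force: 0.0
```

```bash
python3 - <<'E'
from h import *
s=manip.sense();d=np.array([.6936,-.0193])-s["tcp_pos"][:2]
print(s["tcp_pos"],s["force"],"left",d@[.9978,.0662]-.124)
s=manip.snapshot("side");P=cloud(s);z,x,y=P[...,2],P[...,0],P[...,1]
q=P[(z>.06)&(z<.082)&(x>.5)&(x<.69)&(y>-.28)&(y<-.13)]
print(q[:,:2].min(0),q[:,:2].max(0),cv2.minAreaRect(q[:,:2].astype(np.float32)))
E
```

```text
[ 0.55445337 -0.19281731  0.02502647] [-7.84933059 -1.12629368  4.24749625] left 0.026327350303437358
[ 0.53894092 -0.25129198] [ 0.67233398 -0.14249492] ((0.6058958172798157, -0.1960272490978241), (0.1302317976951599, 0.10792352259159088), 2.4271156787872314)
```

Call:
apply_moves(claw=[0,0,0,0,0], travel=[[-0.005,0,0],[-0.01,0,0],[-0.015,0,0],[-0.02,0,0],[-0.024,0,0]], turn=[[0,0,0],[0,0,0],[0,0,0],[0,0,0],[0,0,0]])

```text
t: 8.72
tcp_pos: [0.574, -0.1917, 0.0248]
tool_rot: [-0.034, 0.999, 0.002, -0.005]
force: [-6.8, -0.0, 3.1]
finger_gap: 0.497
gripper_force: 0.0
```

Call:
apply_moves(claw=[0,0,0,0,0], travel=[[-0.001,0,0],[-0.002,0,0],[-0.003,0,0],[-0.004,0,0],[-0.005,0,0]], turn=[[0,0,0],[0,0,0],[0,0,0],[0,0,0],[0,0,0]])

```text
t: 9.13
tcp_pos: [0.5777, -0.1915, 0.0249]
tool_rot: [-0.034, 0.999, 0.002, -0.005]
force: [-7.0, -0.4, 2.6]
finger_gap: 0.501
gripper_force: 0.0
```

Call:
apply_moves(claw=[0,0,0], travel=[[-0.001,0,0],[-0.002,0,0],[-0.003,0,0]], turn=[[0,0,0],[0,0,0],[0,0,0]])

```text
t: 9.38
tcp_pos: [0.58, -0.1913, 0.0248]
tool_rot: [-0.034, 0.999, 0.002, -0.005]
force: [-7.7, -0.5, 3.2]
finger_gap: 0.499
gripper_force: 0.0
```

Call:
apply_moves(claw=[0,0,0], travel=[[-0.001,0,0],[-0.002,0,0],[-0.003,0,0]], turn=[[0,0,0],[0,0,0],[0,0,0]])

```text
t: 9.63
tcp_pos: [0.5817, -0.1911, 0.0248]
tool_rot: [-0.034, 0.999, 0.002, -0.006]
force: [-11.2, -0.8, 5.8]
finger_gap: 0.5
gripper_force: 0.0
```

Force is rising, so c is touching the rail. I'll press a little more to seat it.

Call:
apply_moves(claw=[0,0,0], travel=[[-0.001,0,0],[-0.002,0,0],[-0.002,0,0]], turn=[[0,0,0],[0,0,0],[0,0,0]])

```text
t: 9.88
tcp_pos: [0.5816, -0.1907, 0.0246]
tool_rot: [-0.034, 0.999, 0.003, -0.007]
force: [-13.3, -1.6, 5.1]
finger_gap: 0.499
gripper_force: 0.0
```

Call:
apply_moves(claw=[0,0,0], travel=[[-0.001,0,0],[-0.002,0,0],[-0.002,0,0]], turn=[[0,0,0],[0,0,0],[0,0,0]])

```text
t: 10.13
tcp_pos: [0.5815, -0.1907, 0.0246]
tool_rot: [-0.034, 0.999, 0.003, -0.009]
force: [-16.5, -3.0, 6.2]
finger_gap: 0.495
gripper_force: 0.0
```

Call:
apply_moves(claw=[0,0,0,0,0], travel=[[0.01,0,0],[0.03,0,0],[0.06,0,0],[0.11,0,0],[0.16,0,0]], turn=[[0,0,0],[0,0,0],[0,0,0],[0,0,0],[0,0,0]])

```text
t: 10.55
tcp_pos: [0.4624, -0.2013, 0.026]
tool_rot: [-0.034, 0.999, -0.001, 0.001]
force: [0.2, -0.1, 0.1]
finger_gap: 0.5
gripper_force: 0.0
```

Call:
apply_moves(claw=[0,0,0,0,0], travel=[[0,0,-0.05],[0,0,-0.1],[0,0,-0.15],[0,0,-0.2],[0,0,-0.25]], turn=[[0,0,0],[0,0,0],[0,0,0],[0,0,0],[0,0,0]])

```text
t: 10.97
tcp_pos: [0.462, -0.2009, 0.2276]
tool_rot: [-0.033, 0.999, 0.0, 0.0]
force: [0.3, -0.7, 0.7]
finger_gap: 0.5
gripper_force: 0.0
```

Call:
apply_moves(claw=[0,0,0,0,0], travel=[[0,-0.05,0],[0,-0.1,0],[0,-0.15,0],[0,-0.2,0],[0,-0.25,0]], turn=[[0,0,0],[0,0,0],[0,0,0],[0,0,0],[0,0,0]])

```text
t: 11.38
tcp_pos: [0.4759, -0.4022, 0.2259]
tool_rot: [-0.034, 0.999, -0.0, 0.0]
force: [1.4, -0.4, 0.2]
finger_gap: 0.498
gripper_force: 0.0
```

```bash
python3 - <<'E'
from h import *
s=manip.snapshot("top");cv2.imwrite("pics/top3.png",s["pixels"][...,::-1])
n=np.array([.9978,.0662])
for b in boxes(s):print(np.round(b[:3],4),"to go",(np.array([.6936,-.0193])-[b[1],b[0]])@n-.06,b[3])
print(manip.sense()["t"])
E
```

```text
[0.1365 0.5388 3.6981] to go 0.08412890542249202 (0.09877484291791916, 0.10111387819051743)
[-0.0331  0.5747  3.9157] to go 0.059511506051821705 (0.0990227684378624, 0.09935165196657181)
11.4333
```

View pics/top3.png

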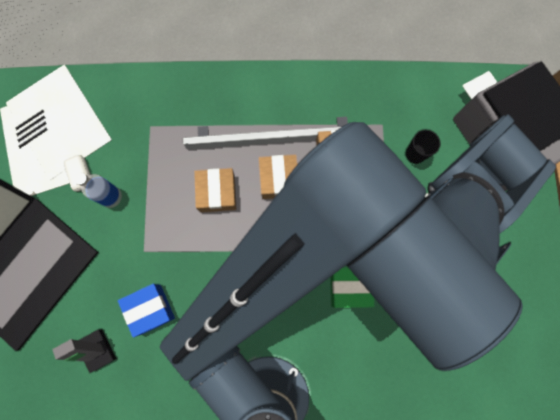

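The top view shows a (215,189) and b (278,175) shifted less than 2 cm and everything else in place. The arm hides c, whose corner is at (323,138), so I'll move aside.

Call:
apply_moves(claw=[0,0,0,0,0], travel=[[0.05,-0.03,-0.02],[0.1,-0.06,-0.02],[0.15,-0.1,-0.02],[0.2,-0.12,-0.02],[0.24,-0.12,-0.02]], turn=[[0,0,0],[0,0,0],[0,0,0],[0,0,0],[0,0,0]])

```text
t: 11.85
tcp_pos: [0.302, -0.5087, 0.2417]
tool_rot: [-0.031, 1.0, -0.002, -0.0]
force: [-0.2, -1.9, -0.4]
finger_gap: 0.497
gripper_force: 0.0
```

```bash
python3 - <<'E'
from h import *
s=manip.snapshot("top");cv2.imwrite("pics/top4.png",cv2.resize(s["pixels"][110:260,140:400,::-1],None,fx=3,fy=3))
n=np.array([.9978,.0662])
for b in boxes(s):print(np.round(b[:3],4),"to go",(np.array([.6936,-.0193])-[b[1],b[0]])@n-.06,b[3])
P=cloud(s);q=P[(P[...,2]>.06)&(P[...,2]<.09)&(P[...,0]>.55)&(P[...,1]<-.12)&(P[...,1]>-.3)]
print(cv2.minAreaRect(q[:,:2].astype(np.float32)))
print(manip.sense()["t"])
E
```

```text
[0.1364 0.5393 3.7309] to go 0.08365867013136863 (0.09919041395187378, 0.10091694444417953)
[-0.0334  0.5749  4.0074] to go 0.05935641802649021 (0.09993761032819748, 0.10004647076129913)
[-0.1926  0.6453  3.6749] to go -0.0002853363444376006 (0.10329747945070267, 0.09939620643854141)
((0.6452527046203613, -0.1926192194223404), (0.10329747945070267, 0.09939620643854141), 3.674933910369873)
11.9
```

View pics/top4.png

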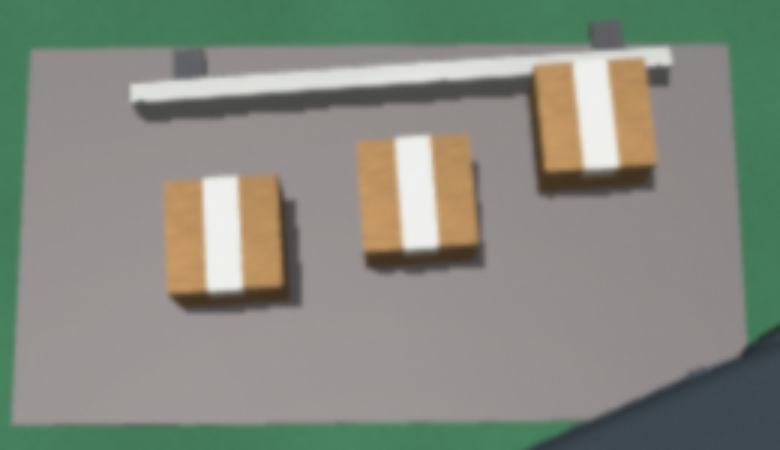

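Carton c (595,115) stands flat against the rail: about 0 mm gap, 3.7° against the rail's 3.8°. The empties moved less than 2 cm. I'm handing in.

```bash
python3 -c "
from station import manip
print(manip.sign_off())"
```

```text
the job is handed in; nothing more can be done
None
```

Carton c, the right-hand one, was the full one (about 7–9 N to slide). It now stands flat against the rail; the two empties moved less than 2 cm, the bystanders were left alone, and the job is handed in.

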